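# Brush out a cylinder barrel and hold its end cap on for the fitter

### The arm

A 6-joint arm with a two-finger parallel gripper is mounted at the origin on the work surface. World frame = base frame: x ahead of the robot, y to its left, z up, the work surface at z = 0. Lengths are in m, angles in rad, forces in N, time in s.
With the tool pointing down it reaches from about 0.3 to 0.775 m from the base axis. Payload 14.6 kg.
Tool frame: the origin (TCP) lies at the very end of the fingers, on their centre line; the grasp point (between the pads) lies 19 mm behind it (r.grip_point_offset is the distance from the TCP to the grasp point, in m); z points along the fingers, y is the line along which they close (so a half turn about z gives the same grasp; the last joint's range is limited). The gripper opens to 94 mm and grips with 3 to 60 N. Pads are 16 mm wide; open, the fingers measure 119 mm over their backs; the gripper's body (75 mm by 177 mm) begins 78 mm behind the grasp point.
Start: joints at [1.114, 0.3, 1.521, -0, 1.321, -0.067], TCP at [0.209, 0.509, 0.205] pointing down, gripper open.
Joint ranges: [-3.03, 3.03], [-0.79, 2.21], [0.23, 2.52], [-1.04, 4.18], [0, 3.07], [-2.55, 2.55]. Speed limits (rad/s): [2.22, 2.22, 2.57, 3.14, 3.14, 3.14].

### API

Orientations are given as a unit quaternion [x, y, z, w].
In Python, from station import r, vision gives the robot as it stands.
- The arm moves only by the tool play_rows, never from a script. Its argument "increments" is a list of rows, each an object with "translation": the shift along the tool's x, y, z in units of 200 mm (1.0 is 200 mm), a list of three; "twist": the turn, a rotation vector about the tool's x, y, z in units of 2 pi rad (1.0 is 2 pi rad), a list of three; "fingers": the closure, from -1 (fully open) to 1 (shut), so that 0 is half open. In form: [{"translation": [dx, dy, dz], "twist": [wx, wy, wz], "fingers": fingers}, ...]. A call has 1 to 12 rows; each row shifts and turns the commanded pose from where the row before left it, along the tool's axes as they then stand; what a row does not reach is not made up. A row lasts 1/10 s, in which the tool goes at most 50 mm and 8.59 degrees, less where a joint would pass 70% of its speed; a pose out of reach is approached as far as the arm can. A call with a number of a shift or a turn outside -1 to 1 is refused whole. A call with a gripper value outside its range is refused whole. The fingers move at their own pace and stop on an object; "grip_force" is the grip in N (left out, the last holds). Time passes only in rows, so rows that do not move let the fingers close. It gives the time, the measured TCP pose, the force, the opening and the grip force at its end, in the units of the state.
- r.get_obs(): the state, without advancing time (a new reading comes with each control period).
- vision.get_image(name): name is "side" or "top"; returns (picture, depth): 400x640x3 uint8, red, green, blue; 400x640 float32, m along the optical axis (not along the pixel's ray), 0 where there is no reading.
- vision.get_calibration(name): a dict with "mtx" (3x3 intrinsics, pixels), "distortion" ([k1, k2, p1, p2, k3] as OpenCV has them; the pictures are not rectified), "R" (3x3) and "t" (3): a world point X has camera coordinates R X + t. Camera axes: x right, y down, z forward; pixel columns grow to the right and rows downward; lengths in m; the calibration is good to about 2 mm. A picture is of the moment at which its call begins. get_calibration takes no time and is no camera call.
- r.sign_off(): hands the job in; it is judged then, once.
The state is a dict: "t": time; "qpos": joint angles; "qvel": joint speeds; "joint_efforts": joint torques, N m; "tool_pos": TCP position; "ee_rot": TCP orientation; "force": force on the tool from outside, world axes, zero at the start; "moment": the same for the moment, N m; "width": finger opening in m; "gripper_force": force on a finger pad.
Only numpy, scipy, OpenCV 4.12 (cv2) and the standard library are available. Lean on these libraries where they do the work, as an engineer would, in place of code of your own. Each camera call takes 0.05 s, during which the arm holds its last target. There are 200 camera calls.

### The job

Take the red-handled brush from its yellow stand, scrub the bore of the open cylinder barrel with two full strokes (down to the bottom, up to the mouth, down and up again) and put the brush back in its stand. Then fit the white end cap into the barrel's mouth, its square edges in line with the barrel's square flange, and press it down steadily so that the orange pointer stays in the green zone of the gauge, never pushing the sprung barrel all the way to its stop. Finish while still holding and pressing the cap, so that someone can put the tie rods in; leave everything else on the bench where it is.

Things in the scene. Friction and masses are not known exactly. Their poses are not given: they have to be found in the camera images.
- fixture: fixed fixture: blue base plate 130 x 110 x 20, round dark guide (66 diameter, top 70 above the bench) in which the aluminium barrel stands upright on a spring; 52 from the axis on its +x side a white gauge plate, top 100 above the bench, with a green zone 8 high and a red zone below it. Origin on the barrel's axis at bench level, z up. Place and yaw vary
- barrel (a joint): how far the sprung barrel is pushed down, 0 (free) to 0.018 m (hard stop). It starts to move at 6 N of downward push, then gives 1 mm per further newton (10 N at 4 mm, 18 N at 12 mm), and springs back when let go. The orange pointer on the barrel moves down with it and is in the green zone from 0.004 to 0.012
- bore_mouth (a point): centre of the barrel's open top, on the upper face of its 52 x 52 x 9 square flange (a dark dot at each corner), 123 mm above the bench when free. Axes follow the flange's edges, z up. Bore 33 to 34 diameter
- bore_floor (a point): centre of the bore's closed floor, 75 below the mouth; z up
- brush_stand: fixed yellow stand: base 100 x 100 x 6 with an upright tube, 48 outside, 34 inside diameter, rim 105 above the bench, closed at the bottom. The brush hangs in it by its collar. Origin at bench level on the tube's axis
- brush: bore brush, upright in the stand, 163 long: from the bottom a brass bristle head 26 diameter x 40, stem 8 diameter, black collar 44 diameter from 95 to 103, red square handle 20 x 20 from 103 to 163. Origin at the lower end (bristle tip) on the axis, z up the brush, x and y across the handle's flats. About 90 g. In the stand the collar rests on the rim, the origin 10 above the bench
- brush_tip (a point): lower end of the bristles, same as the brush's origin
- cap: white end cap, upright on the bench: from the bottom a round steel spigot 30 diameter x 9, a square plate 52 x 52 from 9 to 25 (dark dot at each corner), a square port block 24 x 24 from 25 to 61 to grip it by. Origin under the spigot's centre, z up, x and y along the square's edges. About 280 g. Fully seated, the plate lies on the flange and the origin is 9 below bore_mouth
- cylinder_a: bystander: a silver pneumatic cylinder lying on its side, body about 150 x 60 x 60 with a 60 mm rod out of one end; origin under the body's centre
- cylinder_b: bystander: a shorter blue pneumatic cylinder lying on its side, about 120 x 60 x 60 plus 50 mm of rod; origin under the body's centre
- knob_box: bystander: open cardboard box of metal knobs, 120 x 160 x 70; origin under its centre
- oil_bottle: bystander: standing green bottle, 56 diameter, 130 tall; origin under its centre
- wrench: bystander: a wrench lying flat on the bench
- screwdriver: bystander: a screwdriver lying on the bench
There are look-alikes about, which are no part of the job. Several things have the shape of the cap; the one meant has the colours described above.

How it is judged:
On the way, in this order (a step that is already met when the one before it is completed fails the run):
1. the held brush reaches the bottom of the bore (tip within 15 mm of its floor) (horizontal distance between brush_tip and bore_floor below 0.015 m and z of brush_tip in the frame of bore_floor between -0.004 and 0.015 m and contact force between the fingers and brush above 0.5 N), for 0.05 s.
2. the brush is drawn up to the mouth (tip at least 35 mm above the floor) (z of brush_tip in the frame of bore_floor above 0.035 m and contact force between the fingers and brush above 0.5 N), for 0.05 s.
3. the brush goes to the bottom a second time (all of step 1), for 0.05 s.
4. the brush is drawn up a second time (all of step 2), for 0.05 s.
5. the brush hangs upright in its stand again, let go (horizontal distance between brush and brush_stand below 0.008 m and height (world z) of brush below 0.014 m and angle between brush's own z axis and vertical below 0.1 rad and contact force between the fingers and brush below 0.1 N), for 0.2 s.
6. the cap is seated square on the barrel and pressed with the pointer in the green zone for 1 s (horizontal distance between cap and bore_mouth below 0.005 m and z of cap in the frame of bore_mouth between -0.0115 and -0.007 m and angle between cap's own z axis and vertical below 0.06 rad and (angle between the x axis of cap and the x axis of bore_mouth, either way round below 0.1 rad or angle between the x axis of cap and the y axis of bore_mouth, either way round below 0.1 rad) and value of joint barrel between 0.0038 and 0.0122 m and contact force between cap and fixture above 8 N and contact force between the fingers and cap above 3 N), for 1 s.
At the end, for the whole second after the job is handed in: Fingers still press the cap: seated in the barrel's mouth (centred to 5 mm, 7 to 11.5 mm deep, upright to 0.06 rad, edges in line to 0.1 rad, any quarter turn), barrel 3.8 to 12.2 mm down through the last second; the brush hangs upright in its stand, let go and at rest (all of step 5 and all of step 6 and linear speed of each of brush, cap below 0.02 m/s); the arm keeps its last pose, push and grip.
It fails at once if the sprung barrel is pushed to its stop (more than 16.5 mm) (value of joint barrel above 0.0165 m).
It fails at once if a bystander is moved by more than 20 mm (distance of any of cylinder_a, cylinder_b, knob_box, oil_bottle, wrench, screwdriver from where it was at the start of the episode above 0.02 m).
It also fails if it takes over 67 s, if anything falls off the work surface, if the arm or the gripper's body presses on something with over 40 N, if the wrist force passes 120 N, or if a joint passes its speed limit or range.

## Working session

There is one attempt and no reset: what is moved stays moved. The work goes in short steps, Python scripts to look and compute and a tool call to move; the robot and the scene stay as the last step left them, time stands still between calls to the robot, and variables do not carry over. Pictures are saved under pics/ and viewed, at most 10 in all, crops included, and the job is handed in when it is done.

Besides the shell and the picture viewer there is one more tool, called in YAML: its name, and indented under it one key for each argument. play_rows: Moves the arm, as the interface text tells. Its arguments: {"type":"object","properties":{"increments":{"type":"array"},"grip_force":{"type":"number"}},"required":["increments"]}

```bash
mkdir -p pics; ls; cat > h.py <<'E'
import numpy as np, cv2
from station import r, vision
def cal(n):
    c=vision.get_calibration(n); return [np.array(c[k],float) for k in("mtx","distortion","R","t")]
def ray(n,uv):
    K,d,R,t=cal(n); p=cv2.undistortPoints(np.array(uv,float).reshape(-1,1,2),K,d).reshape(-1,2)
    D=np.c_[p,np.ones(len(p))]@R; return -R.T@t, D   # D scaled so depth=1
def plane(n,uv,z):
    o,D=ray(n,uv); return o+D*((z-o[2])/D[:,2])[:,None]
def cloud(n,dep):
    v,u=np.mgrid[0:400,0:640]; o,D=ray(n,np.c_[u.ravel(),v.ravel()])
    return (o+D*dep.reshape(-1,1)).reshape(400,640,3)
E
python3 - <<'E'
from h import *
for n in("side","top"):
    im,d=vision.get_image(n); np.savez(f"pics/{n}0.npz",im=im,d=d)
    cv2.imwrite(f"pics/{n}0.png",cv2.cvtColor(im,cv2.COLOR_RGB2BGR))
    o,D=ray(n,[[320,200]]); print(n,o,D)
print(r.get_obs())
E
```

```text
pics
side [ 0.16264263 -0.98614136  1.3243658 ] [[ 0.2441126   0.60944227 -0.75444431]]
top [4.39831400e-01 6.07508296e-05 1.21397624e+00] [[ 0.14266823  0.00193634 -0.98985535]]
{'t': 0.1, 'qpos': array([ 1.11440578e+00,  3.00422276e-01,  1.52149123e+00, -9.97259527e-06,
        1.32068196e+00, -6.65913709e-02]), 'qvel': array([-0.00057136, -0.0021751 , -0.00228067,  0.00067459, -0.00140864,
        0.00182675]), 'joint_efforts': array([ 2.76615159e-03, -5.32648158e+01, -3.53280330e+01,  7.09831389e-02,
        2.35075923e-02, -1.03537241e-04]), 'tool_pos': array([0.20890509, 0.50854383, 0.20495111]), 'ee_rot': array([ 1.93666789e-01,  9.81067237e-01, -4.85610120e-04, -1.24957809e-04]), 'force': array([-0.04162321, -0.05747654, -0.0182451 ]), 'moment': array([ 0.04217416, -0.02442266,  0.04423494]), 'gripper_force': 0.0, 'width': 0.09373141452273362}
```

View pics/top0.png

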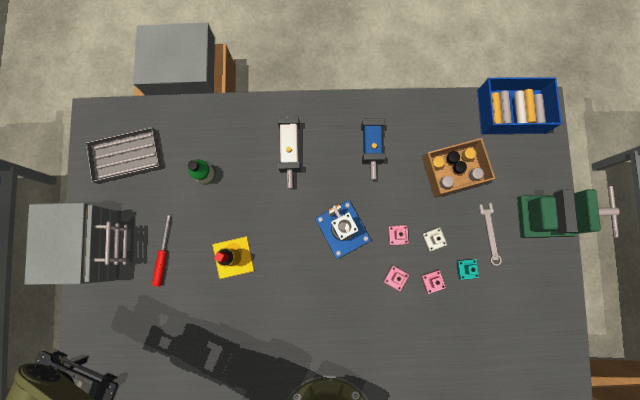

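View pics/side0.png

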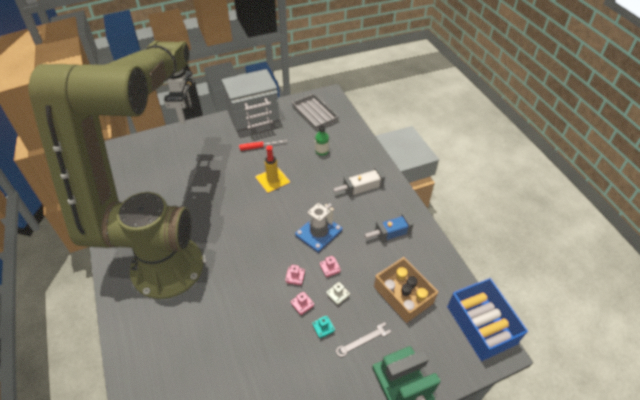

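Top view: brush at (227,257) on the yellow stand and barrel at (343,228). Candidates for the cap are white (434,239), pink (399,235), (396,278), (433,282) and teal (468,269). By its colours it's the white one. The white cylinder (290,150) and the red screwdriver (160,270) aren't part of the job. Next: one close crop and the measurements.

```bash
cat > m.py <<'E'
from h import *
z=np.load("pics/top0.npz"); im,d=z["im"],z["d"]
cv2.imwrite("pics/crop0.png",cv2.cvtColor(cv2.resize(im[190:300,200:460],None,fx=3,fy=3,interpolation=cv2.INTER_CUBIC),cv2.COLOR_RGB2BGR))
P=cloud("top",d); h=cv2.cvtColor(im,cv2.COLOR_RGB2HSV)
def blob(mask,box):
    m=np.zeros(mask.shape,np.uint8); u0,v0,u1,v1=box; m[v0:v1,u0:u1]=mask[v0:v1,u0:u1]
    n,l,s,c=cv2.connectedComponentsWithStats(m); i=1+np.argmax(s[1:,4]); return (l==i)
def rep(name,m,z):
    c=max(cv2.findContours(m.astype(np.uint8),0,1)[0],key=cv2.contourArea).reshape(-1,2)
    W=plane("top",c,z)[:,:2].astype(np.float32)*1000
    r_=cv2.minAreaRect(W); print(name,m.sum(),"rect",np.round(r_[0],1),np.round(r_[1],1),round(r_[2],1),"medz",round(float(np.median(P[m][:,2])),4))
    return r_
H,S,V=h[...,0].astype(int),h[...,1].astype(int),h[...,2].astype(int)
rep("stand base",blob((abs(H-28)<6)&(S>150),(205,230,262,285)),.006)
red=blob(((H<8)|(H>172))&(S>150)&(V>90),(205,235,250,275)); rep("red",red,.173)
mt=red&(abs(P[...,2]-.173)<.006); print("redtop",mt.sum(),P[mt].mean(0))
rep("red top",mt,.173)
rep("blue base",blob((abs(H-110)<12)&(S>120),(310,195,375,262)),.02)
white=(S<50)&(V>150)
for nm,b,zz in(("flange",(315,205,370,250),.123),("cap",(418,222,452,256),.025)):
    m=blob((S<70)&(V>110)&(P[...,2]>zz-.006),b); rep(nm,m,zz)
    m2=np.zeros_like(m); u0,v0,u1,v1=b; m2[v0:v1,u0:u1]=abs(P[v0:v1,u0:u1,2]-zz)<.005
    rep(nm+" depth",m2,zz)
b=(418,222,452,256);m2=np.zeros_like(m); m2[222:256,418:452]=abs(P[222:256,418:452,2]-.061)<.006; rep("capblock",m2,.061)
E
python3 m.py
```

```text
stand base 379 rect [424.  247.3] [104.6  47.2] 88.6 medz 0.0062
red 70 rect [458.5 250.3] [19.8 21.3] 58.5 medz 0.1725
redtop 61 [0.4587814  0.25108688 0.17313666]
red top 61 rect [459.  250.6] [19.8 18.2] 62.7 medz 0.1732
blue base 1093 rect [528.9 -58.5] [129.9 110. ] 26.3 medz 0.0203
flange 274 rect [528.2 -58.6] [51.5 52.6] 25.0 medz 0.1233
flange depth 281 rect [528.2 -58.6] [51.5 52.6] 25.0 medz 0.1233
cap 308 rect [ 493.1 -313.9] [49.3 52.4] 19.5 medz 0.0262
cap depth 225 rect [ 493.1 -313.9] [49.3 52.4] 19.5 medz 0.0252
capblock 73 rect [ 492.5 -312.9] [21.2 26. ] 16.3 medz 0.0609
```

View pics/crop0.png

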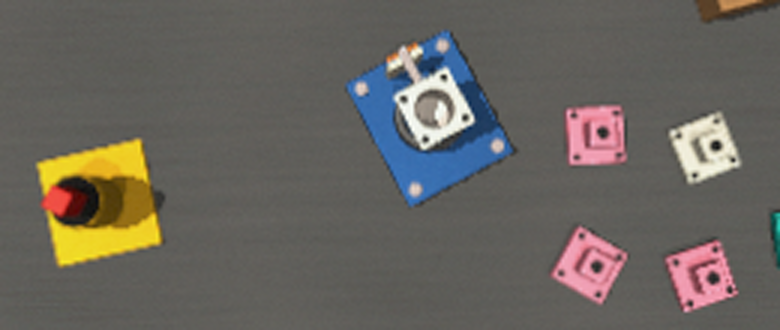

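The crop confirms the white cap at (703,147) with dark dots, next to the pink ones. It also shows the white flange at (433,107) and the red handle top at (68,203). Sizes and heights match the description (flange 52×52 at 0.123, blue base 130×110, cap 52 at 0.025, handle top at 0.173). The brush comes first.

```bash
cat > go.py <<'E'
import sys; from h import *
from scipy.spatial.transform import Rotation as Ro
a=[float(v) for v in sys.argv[1:5]]; o=r.get_obs(); R=Ro.from_quat(o["ee_rot"]).as_matrix()
psi=np.degrees(np.arctan2(R[1,1],R[0,1]))
T=R.T@(np.array(a[:3])-o["tool_pos"])
print("t",round(o["t"],2),"pos",o["tool_pos"].round(4),"psi",psi.round(2),"tilt z",R[:,2].round(4),"trans units",(T/.2).round(4),"then twist z turns",round((psi-a[3])/360,4))
E
python3 go.py .4588 .2507 .215 60
python3 - <<'E'
exec(open('m.py').read().split("rep(\"stand base\"")[0])
m=blob((abs(H-27)<9)&(S>120)&(V>40)|((H<8)|(H>172))&(S>150)&(V>60),(205,230,262,285))
m=cv2.morphologyEx(m.astype(np.uint8),cv2.MORPH_CLOSE,np.ones((7,7)))>0
rep("stand",m,.006)
E
```

```text
t 0.1 pos [0.2089 0.5085 0.205 ] psi 67.67 tilt z [-4.e-04 -9.e-04 -1.e+00] trans units [-1.6456 -0.7178 -0.0496] then twist z turns 0.0213
stand 1310 rect [458.6 252.3] [101.4 103.1] 11.3 medz 0.0074
```

play_rows:
  increments:
    - {"translation": [-0.2057, -0.0897, -0.0062], "twist": [0, 0, 0], "fingers": -0.2}
    - {"translation": [-0.2057, -0.0897, -0.0062], "twist": [0, 0, 0], "fingers": -0.2}
    - {"translation": [-0.2057, -0.0897, -0.0062], "twist": [0, 0, 0], "fingers": -0.2}
    - {"translation": [-0.2057, -0.0897, -0.0062], "twist": [0, 0, 0], "fingers": -0.2}
    - {"translation": [-0.2057, -0.0897, -0.0062], "twist": [0, 0, 0], "fingers": -0.2}
    - {"translation": [-0.2057, -0.0897, -0.0062], "twist": [0, 0, 0], "fingers": -0.2}
    - {"translation": [-0.2057, -0.0897, -0.0062], "twist": [0, 0, 0], "fingers": -0.2}
    - {"translation": [-0.2057, -0.0897, -0.0062], "twist": [0, 0, 0], "fingers": -0.2}
    - {"translation": [0, 0, 0], "twist": [0, 0, 0.0213], "fingers": -0.2}
    - {"translation": [0, 0, 0], "twist": [0, 0, 0], "fingers": -0.2}
    - {"translation": [0, 0, 0], "twist": [0, 0, 0], "fingers": -0.2}
  grip_force: 30

```text
t: 1.2
tool_pos: [0.4585, 0.2512, 0.2152]
ee_rot: [0.257, 0.966, -0.0, -0.0]
force: [-0.1, 0.1, 0.5]
width: 0.0563
gripper_force: 0.0
```

```bash
python3 go.py .4588 .2507 .122 60
```

```text
t 1.2 pos [0.4585 0.2512 0.2152] psi 60.2 tilt z [-5.e-04 -1.e-04 -1.e+00] trans units [-0.0025 -0.0013  0.4659] then twist z turns 0.0006
```

play_rows:
  increments:
    - {"translation": [-0.0025, -0.0013, 0.1], "twist": [0, 0, 0], "fingers": -0.2}
    - {"translation": [0, 0, 0.15], "twist": [0, 0, 0], "fingers": -0.2}
    - {"translation": [0, 0, 0.15], "twist": [0, 0, 0], "fingers": -0.2}
    - {"translation": [0, 0, 0.066], "twist": [0, 0, 0], "fingers": -0.2}
    - {"translation": [0, 0, 0], "twist": [0, 0, 0], "fingers": -0.2}
    - {"translation": [0, 0, 0], "twist": [0, 0, 0], "fingers": 0.8}
    - {"translation": [0, 0, 0], "twist": [0, 0, 0], "fingers": 0.8}
    - {"translation": [0, 0, 0], "twist": [0, 0, 0], "fingers": 0.8}
    - {"translation": [0, 0, 0], "twist": [0, 0, 0], "fingers": 0.8}
    - {"translation": [0, 0, 0], "twist": [0, 0, 0], "fingers": 0.8}
    - {"translation": [0, 0, 0], "twist": [0, 0, 0], "fingers": 0.8}

```text
t: 2.3
tool_pos: [0.4593, 0.2505, 0.1225]
ee_rot: [0.259, 0.966, 0.0, 0.0]
force: [0.4, 0.3, 1.5]
width: 0.0198
gripper_force: 29.7
```

```bash
python3 go.py .4588 .2507 .26 60
```

```text
t 2.3 pos [0.4593 0.2505 0.1225] psi 60.0 tilt z [ 5.e-04  2.e-04 -1.e+00] trans units [ 2.700e-03 -1.000e-04 -6.875e-01] then twist z turns -0.0
```

play_rows:
  increments:
    - {"translation": [0, 0, -0.1], "twist": [0, 0, 0], "fingers": 0.8}
    - {"translation": [0, 0, -0.2], "twist": [0, 0, 0], "fingers": 0.8}
    - {"translation": [0, 0, -0.22], "twist": [0, 0, 0], "fingers": 0.8}
    - {"translation": [0, 0, -0.22], "twist": [0, 0, 0], "fingers": 0.8}
    - {"translation": [0, 0, 0], "twist": [0, 0, 0], "fingers": 0.8}

```text
t: 2.8
tool_pos: [0.4605, 0.2511, 0.2759]
ee_rot: [0.259, 0.966, 0.003, 0.003]
force: [0.7, 0.9, -1.0]
width: 0.0194
gripper_force: 29.7
```

play_rows:
  increments:
    - {"translation": [-0.134, -0.1456, 0], "twist": [0, 0, 0], "fingers": 0.8}
    - {"translation": [-0.134, -0.1456, 0], "twist": [0, 0, 0], "fingers": 0.8}
    - {"translation": [-0.134, -0.1456, 0], "twist": [0, 0, 0], "fingers": 0.8}
    - {"translation": [-0.134, -0.1456, 0], "twist": [0, 0, 0], "fingers": 0.8}
    - {"translation": [-0.134, -0.1456, 0], "twist": [0, 0, 0], "fingers": 0.8}
    - {"translation": [-0.134, -0.1456, 0], "twist": [0, 0, 0], "fingers": 0.8}
    - {"translation": [-0.134, -0.1456, 0], "twist": [0, 0, 0], "fingers": 0.8}
    - {"translation": [-0.134, -0.1456, 0], "twist": [0, 0, 0], "fingers": 0.8}
    - {"translation": [0, 0, 0], "twist": [0, 0, 0], "fingers": 0.8}
    - {"translation": [0, 0, 0], "twist": [0, 0, 0], "fingers": 0.8}
    - {"translation": [0, 0, 0], "twist": [0, 0, 0], "fingers": 0.8}

```text
t: 3.9
tool_pos: [0.5282, -0.0577, 0.2697]
ee_rot: [0.258, 0.966, 0.0, -0.0]
force: [-0.1, 0.9, -0.9]
width: 0.0196
gripper_force: 29.7
```

```bash
python3 go.py .5285 -.0585 .27 60
python3 - <<'E'
from h import *
im,d=vision.get_image("side"); np.savez("pics/side1.npz",im=im,d=d)
im2,d2=vision.get_image("top"); np.savez("pics/top1.npz",im=im2,d=d2)
a=cv2.resize(im[120:270,240:400],None,fx=3,fy=3,interpolation=2); b=cv2.resize(im2[150:260,280:400],(480,440),interpolation=2)
c=np.zeros((450,800,3),np.uint8); c[:450,:480]=a; c[:440,480:800]=cv2.resize(b,(320,293))[:293].repeat(1,0) if 0 else 0
c[:293,480:800]=cv2.resize(b,(320,293)); cv2.imwrite("pics/s1.png",c[...,::-1])
E
```

```text
t 3.9 pos [ 0.5282 -0.0577  0.2697] psi 60.04 tilt z [-7.e-04  3.e-04 -1.e+00] trans units [-0.0036 -0.0028 -0.0016] then twist z turns 0.0001
```

View pics/s1.png

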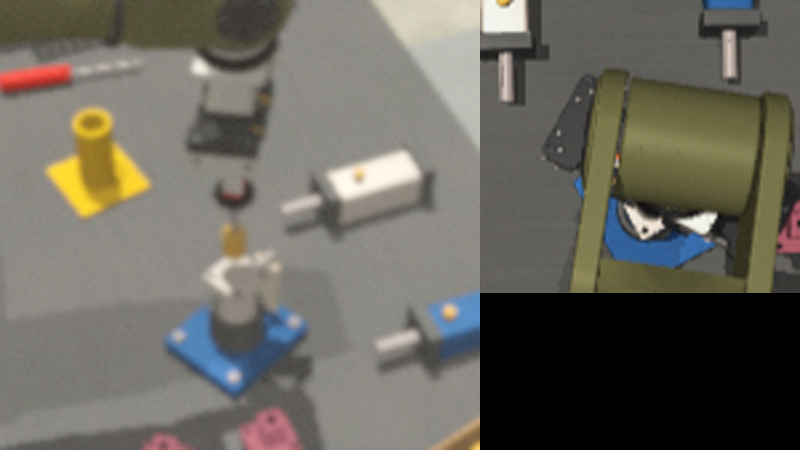

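Brush is held upright above the bore in the side view (bristles at crop (233,240), mouth at (236,272)), and the stand is empty. Going down gently.

play_rows:
  increments:
    - {"translation": [-0.0036, -0.0028, 0.15], "twist": [0, 0, 0], "fingers": 0.8}
    - {"translation": [0, 0, 0.05], "twist": [0, 0, 0], "fingers": 0.8}
    - {"translation": [0, 0, 0.05], "twist": [0, 0, 0], "fingers": 0.8}
    - {"translation": [0, 0, 0.05], "twist": [0, 0, 0], "fingers": 0.8}
    - {"translation": [0, 0, 0], "twist": [0, 0, 0], "fingers": 0.8}
    - {"translation": [0, 0, 0], "twist": [0, 0, 0], "fingers": 0.8}

```text
t: 4.6
tool_pos: [0.5289, -0.0593, 0.2106]
ee_rot: [0.259, 0.966, 0.0, 0.0]
force: [0.3, -0.2, -0.7]
width: 0.0199
gripper_force: 29.7
```

```bash
python3 go.py .5285 -.0585 .1665 60
```

```text
t 4.6 pos [ 0.5289 -0.0593  0.2106] psi 60.0 tilt z [ 4.e-04 -1.e-04 -1.e+00] trans units [0.0039 0.0026 0.2206] then twist z turns 0.0
```

play_rows:
  increments:
    - {"translation": [0, 0, 0.11], "twist": [0, 0, 0], "fingers": 0.8}
    - {"translation": [0, 0, 0.11], "twist": [0, 0, 0], "fingers": 0.8}
    - {"translation": [0, 0, 0], "twist": [0, 0, 0], "fingers": 0.8}
    - {"translation": [0, 0, 0], "twist": [0, 0, 0], "fingers": 0.8}
    - {"translation": [0, 0, 0], "twist": [0, 0, 0], "fingers": 0.8}

```text
t: 5.1
tool_pos: [0.5294, -0.0595, 0.1677]
ee_rot: [0.259, 0.966, 0.0, 0.001]
force: [-0.2, -0.1, -0.4]
width: 0.0201
gripper_force: 29.7
```

play_rows:
  increments:
    - {"translation": [0, 0, -0.15], "twist": [0, 0, 0], "fingers": 0.8}
    - {"translation": [0, 0, -0.15], "twist": [0, 0, 0], "fingers": 0.8}
    - {"translation": [0, 0, 0], "twist": [0, 0, 0], "fingers": 0.8}
    - {"translation": [0, 0, 0], "twist": [0, 0, 0], "fingers": 0.8}
    - {"translation": [0, 0, 0.15], "twist": [0, 0, 0], "fingers": 0.8}
    - {"translation": [0, 0, 0.15], "twist": [0, 0, 0], "fingers": 0.8}
    - {"translation": [0, 0, 0], "twist": [0, 0, 0], "fingers": 0.8}
    - {"translation": [0, 0, 0], "twist": [0, 0, 0], "fingers": 0.8}
    - {"translation": [0, 0, 0], "twist": [0, 0, 0], "fingers": 0.8}

```text
t: 6.0
tool_pos: [0.5291, -0.0594, 0.1675]
ee_rot: [0.259, 0.966, 0.0, 0.001]
force: [-0.2, -0.2, -1.8]
width: 0.0197
gripper_force: 30.0
```

play_rows:
  increments:
    - {"translation": [0, 0, -0.15], "twist": [0, 0, 0], "fingers": 0.8}
    - {"translation": [0, 0, -0.2], "twist": [0, 0, 0], "fingers": 0.8}
    - {"translation": [0, 0, -0.17], "twist": [0, 0, 0], "fingers": 0.8}
    - {"translation": [0, 0, 0], "twist": [0, 0, 0], "fingers": 0.8}
    - {"translation": [0, 0, 0], "twist": [0, 0, 0], "fingers": 0.8}

```text
t: 6.5
tool_pos: [0.5288, -0.0594, 0.2711]
ee_rot: [0.259, 0.966, 0.0, 0.001]
force: [0.5, -0.3, -1.3]
width: 0.0199
gripper_force: 30.0
```

```bash
python3 go.py .459 .2513 .27 60
```

```text
t 6.5 pos [ 0.5288 -0.0594  0.2711] psi 60.0 tilt z [ 1.8e-03 -3.0e-04 -1.0e+00] trans units [1.079  1.1707 0.0042] then twist z turns -0.0
```

play_rows:
  increments:
    - {"translation": [0.1349, 0.1463, 0], "twist": [0, 0, 0], "fingers": 0.8}
    - {"translation": [0.1349, 0.1463, 0], "twist": [0, 0, 0], "fingers": 0.8}
    - {"translation": [0.1349, 0.1463, 0], "twist": [0, 0, 0], "fingers": 0.8}
    - {"translation": [0.1349, 0.1463, 0], "twist": [0, 0, 0], "fingers": 0.8}
    - {"translation": [0.1349, 0.1463, 0], "twist": [0, 0, 0], "fingers": 0.8}
    - {"translation": [0.1349, 0.1463, 0], "twist": [0, 0, 0], "fingers": 0.8}
    - {"translation": [0.1349, 0.1463, 0], "twist": [0, 0, 0], "fingers": 0.8}
    - {"translation": [0.1349, 0.1463, 0], "twist": [0, 0, 0], "fingers": 0.8}
    - {"translation": [0, 0, 0], "twist": [0, 0, 0], "fingers": 0.8}
    - {"translation": [0, 0, 0], "twist": [0, 0, 0], "fingers": 0.8}
    - {"translation": [0, 0, 0], "twist": [0, 0, 0], "fingers": 0.8}

```text
t: 7.6
tool_pos: [0.4589, 0.2504, 0.2696]
ee_rot: [0.259, 0.966, -0.0, -0.0]
force: [-0.8, 0.5, -0.7]
width: 0.0199
gripper_force: 30.0
```

```bash
python3 go.py .459 .2513 .123 60
```

```text
t 7.6 pos [0.4589 0.2504 0.2696] psi 59.96 tilt z [-9.e-04 -6.e-04 -1.e+00] trans units [0.0015 0.0048 0.733 ] then twist z turns -0.0001
```

play_rows:
  increments:
    - {"translation": [0.0015, 0.003, 0.15], "twist": [0, 0, 0], "fingers": 0.8}
    - {"translation": [0, 0, 0.1], "twist": [0, 0, 0], "fingers": 0.8}
    - {"translation": [0, 0, 0.15], "twist": [0, 0, 0], "fingers": 0.8}
    - {"translation": [0, 0, 0.15], "twist": [0, 0, 0], "fingers": 0.8}
    - {"translation": [0, 0, 0.12], "twist": [0, 0, 0], "fingers": 0.8}
    - {"translation": [0, 0, 0.04], "twist": [0, 0, 0], "fingers": 0.8}
    - {"translation": [0, 0, 0], "twist": [0, 0, 0], "fingers": 0.8}
    - {"translation": [0, 0, 0], "twist": [0, 0, 0], "fingers": 0.8}

```text
t: 8.4
tool_pos: [0.4596, 0.2518, 0.1293]
ee_rot: [0.259, 0.966, 0.0, 0.001]
force: [0.3, 0.1, -1.1]
width: 0.0199
gripper_force: 30.0
```

```bash
python3 go.py .459 .2513 .123 60
```

```text
t 8.4 pos [0.4596 0.2518 0.1293] psi 59.96 tilt z [ 1.4e-03  6.0e-04 -1.0e+00] trans units [ 0.0014 -0.0034  0.0317] then twist z turns -0.0001
```

play_rows:
  increments:
    - {"translation": [0, 0, 0.015], "twist": [0, 0, 0], "fingers": 0.8}
    - {"translation": [0, 0, 0.01], "twist": [0, 0, 0], "fingers": 0.8}
    - {"translation": [0, 0, 0.005], "twist": [0, 0, 0], "fingers": 0.8}
    - {"translation": [0, 0, 0], "twist": [0, 0, 0], "fingers": 0.8}
    - {"translation": [0, 0, 0], "twist": [0, 0, 0], "fingers": 0.8}

```text
t: 8.9
tool_pos: [0.459, 0.252, 0.1225]
ee_rot: [0.259, 0.966, 0.0, 0.0]
force: [-0.2, -1.1, 3.7]
width: 0.0199
gripper_force: 30.0
```

Collar is on the rim. Let go, back off, and check.

play_rows:
  increments:
    - {"translation": [0, 0, 0], "twist": [0, 0, 0], "fingers": -0.2}
    - {"translation": [0, 0, 0], "twist": [0, 0, 0], "fingers": -0.2}
    - {"translation": [0, 0, 0], "twist": [0, 0, 0], "fingers": -0.2}
    - {"translation": [0, 0, 0], "twist": [0, 0, 0], "fingers": -0.2}
    - {"translation": [0, 0, 0], "twist": [0, 0, 0], "fingers": -0.2}
    - {"translation": [0, 0, -0.1], "twist": [0, 0, 0], "fingers": -0.2}
    - {"translation": [0, 0, -0.2], "twist": [0, 0, 0], "fingers": -0.2}
    - {"translation": [0, 0, -0.2], "twist": [0, 0, 0], "fingers": -0.2}
    - {"translation": [0, 0, -0.1], "twist": [0, 0, 0], "fingers": -0.2}
    - {"translation": [0, 0, 0], "twist": [0, 0, 0], "fingers": -0.2}

```text
t: 9.9
tool_pos: [0.4597, 0.2524, 0.2451]
ee_rot: [0.259, 0.966, 0.002, 0.002]
force: [-0.4, 0.0, -0.3]
width: 0.0562
gripper_force: 0.0
```

```bash
python3 go.py .493 -.3135 .24 18
```

```text
t 9.9 pos [0.4597 0.2524 0.2451] psi 60.0 tilt z [ 0.0046  0.0021 -1.    ] trans units [-1.5586 -2.3672  0.0203] then twist z turns 0.1167
```

play_rows:
  increments:
    - {"translation": [-0.1299, -0.1973, 0], "twist": [0, 0, 0], "fingers": -0.2}
    - {"translation": [-0.1299, -0.1973, 0], "twist": [0, 0, 0], "fingers": -0.2}
    - {"translation": [-0.1299, -0.1973, 0], "twist": [0, 0, 0], "fingers": -0.2}
    - {"translation": [-0.1299, -0.1973, 0], "twist": [0, 0, 0], "fingers": -0.2}
    - {"translation": [-0.1299, -0.1973, 0], "twist": [0, 0, 0], "fingers": -0.2}
    - {"translation": [-0.1299, -0.1973, 0], "twist": [0, 0, 0], "fingers": -0.2}
    - {"translation": [-0.1299, -0.1973, 0], "twist": [0, 0, 0], "fingers": -0.2}
    - {"translation": [-0.1299, -0.1973, 0], "twist": [0, 0, 0], "fingers": -0.2}
    - {"translation": [-0.1299, -0.1973, 0], "twist": [0, 0, 0], "fingers": -0.2}
    - {"translation": [-0.1299, -0.1973, 0], "twist": [0, 0, 0], "fingers": -0.2}
    - {"translation": [-0.1299, -0.1973, 0], "twist": [0, 0, 0], "fingers": -0.2}
    - {"translation": [-0.1299, -0.1973, 0], "twist": [0, 0, 0], "fingers": -0.2}

```text
t: 11.1
tool_pos: [0.4916, -0.3158, 0.2407]
ee_rot: [0.259, 0.966, 0.0, -0.001]
force: [1.5, 0.6, 0.0]
width: 0.0566
gripper_force: 0.0
```

play_rows:
  increments:
    - {"translation": [0, 0, 0], "twist": [0, 0, 0.0195], "fingers": -0.2}
    - {"translation": [0, 0, 0], "twist": [0, 0, 0.0195], "fingers": -0.2}
    - {"translation": [0, 0, 0], "twist": [0, 0, 0.0195], "fingers": -0.2}
    - {"translation": [0, 0, 0], "twist": [0, 0, 0.0195], "fingers": -0.2}
    - {"translation": [0, 0, 0], "twist": [0, 0, 0.0195], "fingers": -0.2}
    - {"translation": [0, 0, 0], "twist": [0, 0, 0.0195], "fingers": -0.2}
    - {"translation": [0, 0, 0], "twist": [0, 0, 0], "fingers": -0.2}
    - {"translation": [0, 0, 0], "twist": [0, 0, 0], "fingers": -0.2}
    - {"translation": [0, 0, 0], "twist": [0, 0, 0], "fingers": -0.2}

```text
t: 12.0
tool_pos: [0.492, -0.3139, 0.2417]
ee_rot: [0.587, 0.809, -0.0, -0.0]
force: [-0.1, -0.1, -0.3]
width: 0.0564
gripper_force: 0.0
```

```bash
python3 go.py .493 -.3135 .03 18
python3 - <<'E'
from h import *
im,d=vision.get_image("top"); np.savez("pics/top2.npz",im=im,d=d); P=cloud("top",d)
h=cv2.cvtColor(im,cv2.COLOR_RGB2HSV).astype(int)
m=((h[...,0]<8)|(h[...,0]>172))&(h[...,1]>150)&(h[...,2]>90); m[:235]=0; m[275:]=0; m[:,:205]=0; m[:,250:]=0
mt=m&(P[...,2]>.165); print("handle top",m.sum(),mt.sum(),P[mt].mean(0))
cv2.imwrite("pics/c2.png",cv2.resize(im[190:300,200:460],None,fx=3,fy=3,interpolation=2)[...,::-1])
E
```

```text
t 12.0 pos [ 0.492  -0.3139  0.2417] psi 18.04 tilt z [-6.e-04  4.e-04 -1.e+00] trans units [0.     0.0057 1.0583] then twist z turns 0.0001
handle top 74 63 [0.45824787 0.25175085 0.17300833]
```

View pics/c2.png

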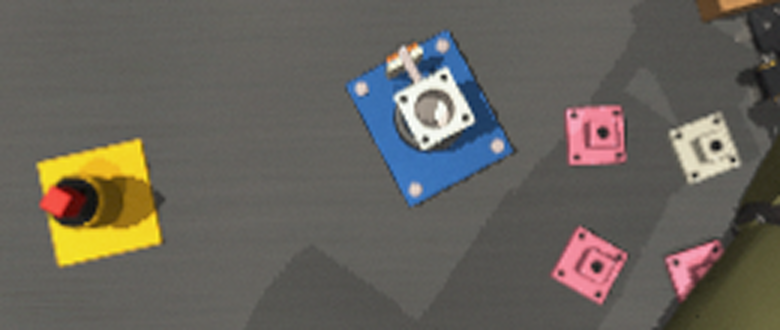

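Brush hangs in its stand again (handle top at crop (65,203), z 0.173), and everything else is where it was. Lowering onto the white cap.

play_rows:
  increments:
    - {"translation": [0, 0.0035, 0.1], "twist": [0, 0, 0], "fingers": -0.2}
    - {"translation": [0, 0, 0.2], "twist": [0, 0, 0], "fingers": -0.2}
    - {"translation": [0, 0, 0.2], "twist": [0, 0, 0], "fingers": -0.2}
    - {"translation": [0, 0, 0.2], "twist": [0, 0, 0], "fingers": -0.2}
    - {"translation": [0, 0, 0.2], "twist": [0, 0, 0], "fingers": -0.2}
    - {"translation": [0, 0, 0.1], "twist": [0, 0, 0], "fingers": -0.2}
    - {"translation": [0, 0, 0.04], "twist": [0, 0, 0], "fingers": -0.2}
    - {"translation": [0, 0, 0], "twist": [0, 0, 0], "fingers": -0.2}
    - {"translation": [0, 0, 0], "twist": [0, 0, 0], "fingers": -0.2}

```text
t: 12.95
tool_pos: [0.4934, -0.3142, 0.0355]
ee_rot: [0.588, 0.809, -0.0, 0.001]
force: [-0.3, 0.2, 0.5]
width: 0.0566
gripper_force: 0.0
```

```bash
python3 go.py .493 -.3133 .029 18
```

```text
t 12.95 pos [ 0.4934 -0.3142  0.0355] psi 17.91 tilt z [ 0.0015 -0.0011 -1.    ] trans units [ 0.005  -0.0003  0.0324] then twist z turns -0.0003
```

play_rows:
  increments:
    - {"translation": [0.003, 0, 0.02], "twist": [0, 0, 0], "fingers": -0.2}
    - {"translation": [0, 0, 0.01], "twist": [0, 0, 0], "fingers": -0.2}
    - {"translation": [0, 0, 0], "twist": [0, 0, 0], "fingers": 0.1}
    - {"translation": [0, 0, 0], "twist": [0, 0, 0], "fingers": 0.3}
    - {"translation": [0, 0, 0], "twist": [0, 0, 0], "fingers": 0.5}
    - {"translation": [0, 0, 0], "twist": [0, 0, 0], "fingers": 0.8}
    - {"translation": [0, 0, 0], "twist": [0, 0, 0], "fingers": 0.8}
    - {"translation": [0, 0, 0], "twist": [0, 0, 0], "fingers": 0.8}
    - {"translation": [0, 0, 0], "twist": [0, 0, 0], "fingers": 0.8}
    - {"translation": [0, 0, 0], "twist": [0, 0, 0], "fingers": 0.8}
  grip_force: 50

```text
t: 13.95
tool_pos: [0.4926, -0.3133, 0.0283]
ee_rot: [0.589, 0.808, 0.0, 0.0]
force: [-0.0, -0.7, 1.4]
width: 0.0234
gripper_force: 49.8
```

```bash
python3 go.py .493 -.3133 .029 18
```

```text
t 13.95 pos [ 0.4926 -0.3133  0.0283] psi 17.88 tilt z [ 1.e-04 -1.e-04 -1.e+00] trans units [-0.0008  0.0017 -0.0037] then twist z turns -0.0003
```

```bash
python3 - <<'E'
from h import *
im,d=vision.get_image("top"); np.savez("pics/top3.npz",im=im,d=d); P=cloud("top",d)
s,ds=vision.get_image("side"); np.savez("pics/side3.npz",im=s,d=ds)
c=np.zeros((440,800,3),np.uint8)
c[:400,:400]=cv2.resize(im[205:265,400:460],(400,400),interpolation=2); c[:400,400:]=cv2.resize(s[250:320,300:370],(400,400),interpolation=2)
cv2.imwrite("pics/c3.png",c[...,::-1])
h=cv2.cvtColor(im,cv2.COLOR_RGB2HSV).astype(int); m=np.zeros((400,640),bool); b=(slice(220,260),slice(415,455))
m[b]=(abs(P[b][...,2]-.025)<.005)&(h[b][...,2]>100)&(h[b][...,1]<80); W=P[m]; print(m.sum(),W[:,:2].min(0),W[:,:2].max(0))
cc=max(cv2.findContours(m.astype(np.uint8),0,1)[0],key=cv2.contourArea).reshape(-1,2); q=plane("top",cc,.025)[:,:2].astype(np.float32)*1000; print(cv2.minAreaRect(q))
E
```

```text
66 [ 0.4738098  -0.30387235] [ 0.5127906 -0.2834359]
((493.1841735839844, -295.86383056640625), (36.93776321411133, 17.967227935791016), 15.419368743896484)
```

View pics/c3.png

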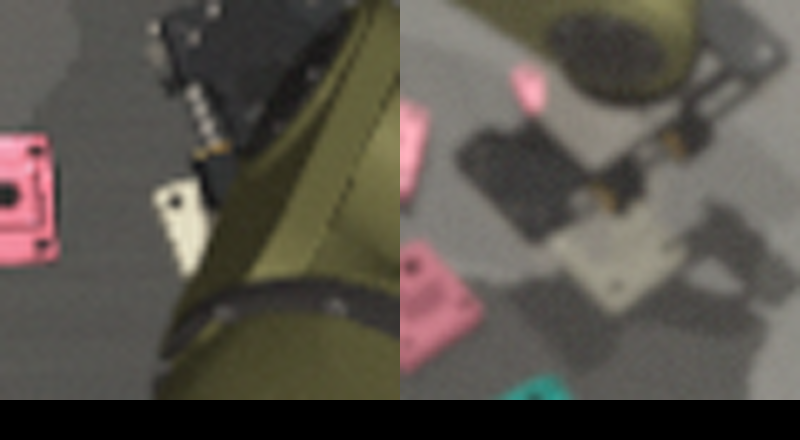

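The cap is in the jaws: near plate edge at (180,225) in the left crop, plate flat at (615,260) in the right. Lifting and carrying it over.

play_rows:
  increments:
    - {"translation": [0, 0, -0.1], "twist": [0, 0, 0], "fingers": 0.8}
    - {"translation": [0, 0, -0.2], "twist": [0, 0, 0], "fingers": 0.8}
    - {"translation": [0, 0, -0.2], "twist": [0, 0, 0], "fingers": 0.8}
    - {"translation": [0, 0, -0.2], "twist": [0, 0, 0], "fingers": 0.8}
    - {"translation": [0, 0, -0.13], "twist": [0, 0, 0], "fingers": 0.8}
    - {"translation": [0, 0, 0], "twist": [0, 0, 0], "fingers": 0.8}
    - {"translation": [0, 0, 0], "twist": [0, 0, 0], "fingers": 0.8}

```text
t: 14.75
tool_pos: [0.4923, -0.313, 0.1931]
ee_rot: [0.589, 0.808, -0.0, -0.0]
force: [-0.2, -0.2, -2.9]
width: 0.0237
gripper_force: 49.8
```

```bash
python3 go.py .5281 -.0584 .195 26
```

```text
t 14.75 pos [ 0.4923 -0.313   0.1931] psi 17.88 tilt z [-8.e-04  6.e-04 -1.e+00] trans units [ 1.1567  0.5612 -0.0089] then twist z turns -0.0226
```

play_rows:
  increments:
    - {"translation": [0.1652, 0.0802, 0], "twist": [0, 0, 0], "fingers": 0.8}
    - {"translation": [0.1652, 0.0802, 0], "twist": [0, 0, 0], "fingers": 0.8}
    - {"translation": [0.1652, 0.0802, 0], "twist": [0, 0, 0], "fingers": 0.8}
    - {"translation": [0.1652, 0.0802, 0], "twist": [0, 0, 0], "fingers": 0.8}
    - {"translation": [0.1652, 0.0802, 0], "twist": [0, 0, 0], "fingers": 0.8}
    - {"translation": [0.1652, 0.0802, 0], "twist": [0, 0, 0], "fingers": 0.8}
    - {"translation": [0.1652, 0.0802, 0], "twist": [0, 0, 0], "fingers": 0.8}
    - {"translation": [0, 0, 0], "twist": [0, 0, -0.0113], "fingers": 0.8}
    - {"translation": [0, 0, 0], "twist": [0, 0, -0.0113], "fingers": 0.8}
    - {"translation": [0, 0, 0], "twist": [0, 0, 0], "fingers": 0.8}
    - {"translation": [0, 0, 0], "twist": [0, 0, 0], "fingers": 0.8}
    - {"translation": [0, 0, 0], "twist": [0, 0, 0], "fingers": 0.8}

```text
t: 15.95
tool_pos: [0.5282, -0.0588, 0.1934]
ee_rot: [0.531, 0.848, -0.0, -0.001]
force: [0.3, -0.6, -2.2]
width: 0.0239
gripper_force: 49.8
```

```bash
for i in 1 2 ; do python3 go.py .5281 -.0584 .160 26; done; python3 - <<'E'
from h import *
s,ds=vision.get_image("side"); np.savez("pics/side4.npz",im=s,d=ds)
cv2.imwrite("pics/c4.png",cv2.resize(s[160:250,270:370],(660,594),interpolation=2)[...,::-1])
E
python3 go.py .5281 -.0584 .160 26
```

```text
t 15.95 pos [ 0.5282 -0.0588  0.1934] psi 25.9 tilt z [-1.2e-03  3.0e-04 -1.0e+00] trans units [0.0018 0.0006 0.1669] then twist z turns -0.0003
t 15.95 pos [ 0.5282 -0.0588  0.1934] psi 25.9 tilt z [-1.2e-03  3.0e-04 -1.0e+00] trans units [0.0018 0.0006 0.1669] then twist z turns -0.0003
t 16.0 pos [ 0.5283 -0.0588  0.1936] psi 25.92 tilt z [-8.e-04  1.e-04 -1.e+00] trans units [0.0022 0.0003 0.1681] then twist z turns -0.0002
```

View pics/c4.png

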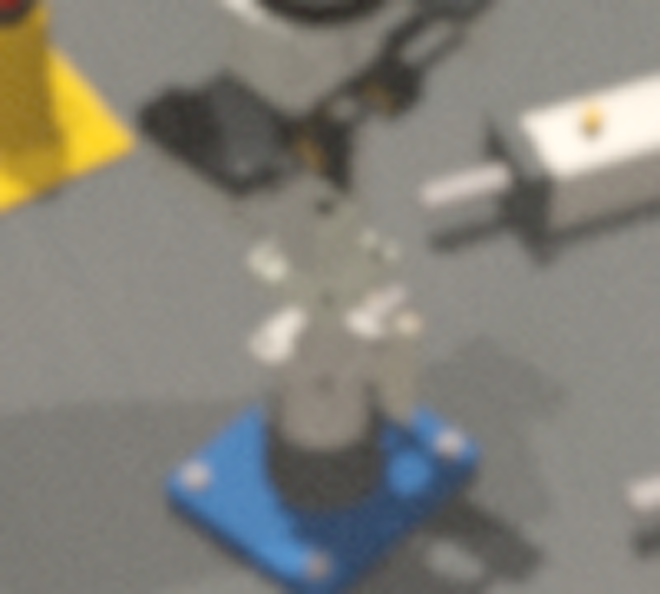

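The cap is squarely over the flange in the side view: cap corners at (250,262)/(395,250), flange corners at (252,345)/(402,320). Lowering slowly, watching the force.

play_rows:
  increments:
    - {"translation": [0.002, 0, 0.08], "twist": [0, 0, 0], "fingers": 0.8}
    - {"translation": [0, 0, 0.08], "twist": [0, 0, 0], "fingers": 0.8}
    - {"translation": [0, 0, 0.035], "twist": [0, 0, 0], "fingers": 0.8}
    - {"translation": [0, 0, 0], "twist": [0, 0, 0], "fingers": 0.8}
    - {"translation": [0, 0, 0.005], "twist": [0, 0, 0], "fingers": 0.8}
    - {"translation": [0, 0, 0.005], "twist": [0, 0, 0], "fingers": 0.8}
    - {"translation": [0, 0, 0.005], "twist": [0, 0, 0], "fingers": 0.8}
    - {"translation": [0, 0, 0.005], "twist": [0, 0, 0], "fingers": 0.8}
    - {"translation": [0, 0, 0.005], "twist": [0, 0, 0], "fingers": 0.8}
    - {"translation": [0, 0, 0], "twist": [0, 0, 0], "fingers": 0.8}
    - {"translation": [0, 0, 0], "twist": [0, 0, 0], "fingers": 0.8}
  grip_force: 60

```text
t: 17.1
tool_pos: [0.5283, -0.0583, 0.1502]
ee_rot: [0.53, 0.848, -0.0, -0.0]
force: [0.1, -0.6, -1.6]
width: 0.0235
gripper_force: 59.8
```

```bash
python3 go.py .5281 -.0584 .1423 26
```

```text
t 17.1 pos [ 0.5283 -0.0583  0.1502] psi 26.02 tilt z [-1.e-04  0.e+00 -1.e+00] trans units [-0.0002 -0.0011  0.0394] then twist z turns 0.0
```

play_rows:
  increments:
    - {"translation": [0, 0, 0.005], "twist": [0, 0, 0], "fingers": 0.8}
    - {"translation": [0, 0, 0.005], "twist": [0, 0, 0], "fingers": 0.8}
    - {"translation": [0, 0, 0.005], "twist": [0, 0, 0], "fingers": 0.8}
    - {"translation": [0, 0, 0.005], "twist": [0, 0, 0], "fingers": 0.8}
    - {"translation": [0, 0, 0.005], "twist": [0, 0, 0], "fingers": 0.8}
    - {"translation": [0, 0, 0], "twist": [0, 0, 0], "fingers": 0.8}
    - {"translation": [0, 0, 0], "twist": [0, 0, 0], "fingers": 0.8}

```text
t: 17.8
tool_pos: [0.5283, -0.0583, 0.1452]
ee_rot: [0.53, 0.848, -0.0, -0.0]
force: [0.7, 0.5, -2.2]
width: 0.0237
gripper_force: 59.8
```

Spigot is about 6 mm into the bore with no side load. Seat it and start pressing.

play_rows:
  increments:
    - {"translation": [0, 0, 0.005], "twist": [0, 0, 0], "fingers": 0.8}
    - {"translation": [0, 0, 0.005], "twist": [0, 0, 0], "fingers": 0.8}
    - {"translation": [0, 0, 0.005], "twist": [0, 0, 0], "fingers": 0.8}
    - {"translation": [0, 0, 0.005], "twist": [0, 0, 0], "fingers": 0.8}
    - {"translation": [0, 0, 0.005], "twist": [0, 0, 0], "fingers": 0.8}
    - {"translation": [0, 0, 0], "twist": [0, 0, 0], "fingers": 0.8}
    - {"translation": [0, 0, 0], "twist": [0, 0, 0], "fingers": 0.8}
    - {"translation": [0, 0, 0], "twist": [0, 0, 0], "fingers": 0.8}

```text
t: 18.6
tool_pos: [0.5283, -0.0583, 0.1406]
ee_rot: [0.53, 0.848, 0.0, 0.0]
force: [-4.3, 0.2, 5.1]
width: 0.0234
gripper_force: 59.8
```

play_rows:
  increments:
    - {"translation": [0, 0, 0.005], "twist": [0, 0, 0], "fingers": 0.8}
    - {"translation": [0, 0, 0.005], "twist": [0, 0, 0], "fingers": 0.8}
    - {"translation": [0, 0, 0.005], "twist": [0, 0, 0], "fingers": 0.8}
    - {"translation": [0, 0, 0.005], "twist": [0, 0, 0], "fingers": 0.8}
    - {"translation": [0, 0, 0.005], "twist": [0, 0, 0], "fingers": 0.8}
    - {"translation": [0, 0, 0.006], "twist": [0, 0, 0], "fingers": 0.8}
    - {"translation": [0, 0, 0], "twist": [0, 0, 0], "fingers": 0.8}
    - {"translation": [0, 0, 0], "twist": [0, 0, 0], "fingers": 0.8}
    - {"translation": [0, 0, 0], "twist": [0, 0, 0], "fingers": 0.8}

```text
t: 19.5
tool_pos: [0.5283, -0.0583, 0.1349]
ee_rot: [0.53, 0.848, 0.0, 0.0]
force: [-6.1, -0.2, 12.1]
width: 0.0237
gripper_force: 59.8
```

```bash
python3 go.py .5281 -.0584 .1423 26; python3 - <<'E'
from h import *
s,ds=vision.get_image("side"); np.savez("pics/side5.npz",im=s,d=ds)
cv2.imwrite("pics/c5.png",cv2.resize(s[170:250,280:360],(600,600),interpolation=2)[...,::-1])
E
```

```text
t 19.5 pos [ 0.5283 -0.0583  0.1349] psi 26.02 tilt z [ 6.e-04 -2.e-04 -1.e+00] trans units [ 0.0001 -0.0012 -0.0368] then twist z turns 0.0
```

View pics/c5.png

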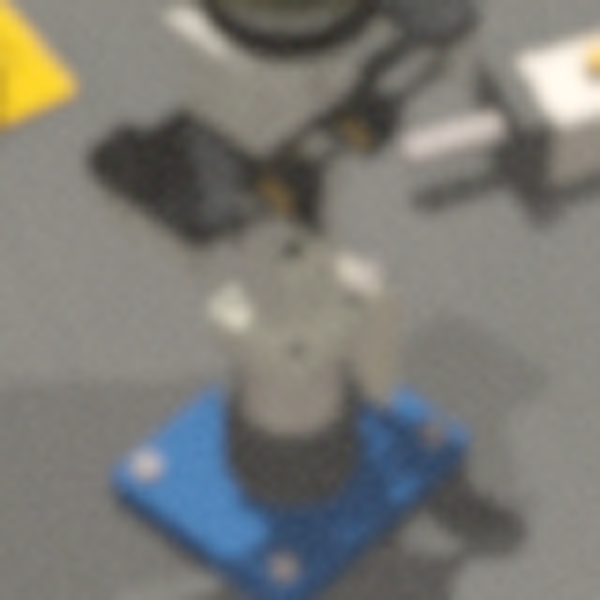

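The cap is seated on the flange, square in line, with the pointer side showing at (375,330). Push is about 14 N at roughly 8 mm. Hold over 1 s and check the plate's height from the side depth.

play_rows:
  increments:
    - {"translation": [0, 0, 0], "twist": [0, 0, 0], "fingers": 0.8}
    - {"translation": [0, 0, 0], "twist": [0, 0, 0], "fingers": 0.8}
    - {"translation": [0, 0, 0], "twist": [0, 0, 0], "fingers": 0.8}
    - {"translation": [0, 0, 0], "twist": [0, 0, 0], "fingers": 0.8}
    - {"translation": [0, 0, 0], "twist": [0, 0, 0], "fingers": 0.8}
    - {"translation": [0, 0, 0], "twist": [0, 0, 0], "fingers": 0.8}
    - {"translation": [0, 0, 0], "twist": [0, 0, 0], "fingers": 0.8}
    - {"translation": [0, 0, 0], "twist": [0, 0, 0], "fingers": 0.8}
    - {"translation": [0, 0, 0], "twist": [0, 0, 0], "fingers": 0.8}
    - {"translation": [0, 0, 0], "twist": [0, 0, 0], "fingers": 0.8}
    - {"translation": [0, 0, 0], "twist": [0, 0, 0], "fingers": 0.8}
    - {"translation": [0, 0, 0], "twist": [0, 0, 0], "fingers": 0.8}

```text
t: 20.75
tool_pos: [0.5283, -0.0583, 0.1349]
ee_rot: [0.53, 0.848, 0.0, 0.0]
force: [-7.3, 0.7, 11.8]
width: 0.0238
gripper_force: 59.8
```

```bash
python3 - <<'E'
from h import *
P=cloud("side",np.load("pics/side5.npz")["d"]).reshape(-1,3)
A=P[(np.hypot(P[:,0]-.5283,P[:,1]+.0583)<.036)&(abs(P[:,2]-.131)<.006)]
c,*_=np.linalg.lstsq(np.c_[A[:,:2]-[.5283,-.0583],np.ones(len(A))],A[:,2],rcond=None)
print(len(A),"median z",np.median(A[:,2]),"slope/height",c.round(4))
E
```

```text
102 median z 0.13089974304125773 slope/height [0.0139 0.0116 0.1308]
```

Plate top is at 0.131 m and flat, which means the cap is seated with the barrel about 8 mm down. Handing in.

```bash
python3 -c "
from station import r
print(r.sign_off())"
```

```text
the job is handed in; nothing more can be done
None
```

I scrubbed the bore with two full strokes, put the brush back in its stand, and handed in while still pressing the cap, seated and in line with the flange, at about 14 N with the barrel about 8 mm down (mid green zone); no verdict was returned.

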